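# Open the vented pressure cap of the bench cooler

### The arm

A 6-joint arm with a two-finger parallel gripper is mounted at the origin on the work surface. World frame = base frame: x ahead of the robot, y to its left, z up, the work surface at z = 0. Lengths are in m, angles in degrees, forces in N, time in s.
With the tool pointing down it reaches from about 0.375 to 0.75 m from the base axis. Payload 9 kg.
Tool frame: the origin (TCP) lies where the fingers leave the gripper's body, on its centre line; the fingertips stand 73 mm ahead of it and the grasp point (between the pads) lies 54 mm ahead of it (robot.tip_reach is the distance from the TCP to the fingertips, in m); z points along the fingers, y is the direction in which the jaws open and shut (so a half turn about z gives the same grasp; the last joint's range is limited). The gripper opens to 85 mm and grips with 20 to 120 N. Pads are 22 mm wide; open, the fingers measure 114 mm over their backs; the gripper's body (76 mm by 85 mm) begins 54 mm behind the grasp point. The pads swing forward as they close: fully open they stand 13 mm farther back than shut.
Start: joints at [-86.041, 5.964, 5.575, 89.605, 0, 77.527], TCP at [0.17, -0.576, 0.304] pointing down, gripper open.
Joint ranges: [-171.21, 171.21], [-48.23, 106.86], [-62.78, 66.21], [-105.2, 120.99], [-86.42, 89.51], [-180, 180]. Speed limits (degrees/s): [127.2, 127.2, 147.25, 180, 180, 180].

### API

Orientations are given as [roll, pitch, yaw] about the fixed x, y, z axes, in that order (R = Rz(yaw) Ry(pitch) Rx(roll)).
In Python, from plant import robot gives the robot as it stands. Calls block until the motion is done:
- robot.move_pose(position, orientation): joint-space move of the TCP to a pose.
- robot.line_to(position, vel=0.15, rotation=None, guard=None): straight line of the TCP; rotation=None keeps the orientation; vel is the mean speed in m/s. With guard (N) it stops when the force on the tool has changed by that much, and returns True; else False.
- robot.goto_joints(angles): joint-space move.
- robot.set_gripper(opening): finger opening in m; the grip force is fixed at half the most; returns when the fingers have stopped.
- robot.pause(seconds).
- robot.ik(position, orientation): joint angles nearest the present ones, or None.
- robot.observe(): the state.
- robot.grab_frame(name): name is "scene" or "top" or "wrist"; returns the picture (420x560x3 uint8, blue, green, red); there is no depth.
- robot.get_calibration(name): a dict with "vertical_fov" (degrees; the focal length in pixels is half the picture's height over the tangent of half this angle, whatever the lens; pixels are square), "cx", "cy" (the principal point, pixels), "k1" (the pictures are not rectified: a ray, as slopes to the right and down, at radius r is drawn at 1 + k1 r^2 times it, then the intrinsics apply), "rvec" (rotation vector, rad) and "tvec" (3), from world to camera coordinates, as OpenCV has them. Camera axes: x right, y down, z forward; pixel columns grow to the right and rows downward; lengths in m; the calibration is good to about 2 mm. A picture is of the moment at which its call begins: read the wrist's pose just before it. get_calibration takes no time and is no camera call; for the wrist camera it gives the pose at the moment of the call.
A pose or a line that the arm cannot do raises robot.IKError and nothing moves.
- robot.job_done(): hands the job in, once; it reports no verdict.
The state is a dict: "time": time; "q": joint angles; "qvel": joint speeds; "joint_torque": joint torques, N m; "tool_pos": TCP position; "tcp_rot": TCP orientation; "ft_force": force on the tool from outside, world axes, zero at the start; "torque": the same for the moment, N m; "gripper_width": finger opening in m.
Only numpy, scipy, OpenCV 4.12 (cv2) and the standard library are available. Lean on these libraries where they do the work, as an engineer would, in place of code of your own. Each camera call takes 0.05 s, during which the arm holds its last target.

### The job

Take the red-handled pressure cap off the white cooling unit: without pushing it down, turn it counterclockwise until it meets its first stop and keep it lightly against that stop for two seconds so that the pressure can vent, then press it down against its spring, turn it on past the stop until it comes free and lift it off. Never force it, neither against the stops nor against the bottom of the filler neck. Set the cap down gently, handle up, flat on the floor of the blue tray, let go of it, and leave everything else where it is.

Things in the scene. Friction and masses are not known exactly. Their poses are not given: they have to be found in the camera images.
- cap: Pressure cap, 95 to 145 g. Origin: centre of its underside, on its turning axis; z up. Steel disc 49 mm across, 10 mm thick; on top a red bar handle 44 mm long (along x), 14 mm wide (y), from 9 to 40 mm above the origin; white mark on the bar's +x end. It opens counterclockwise from above (yaw grows); it starts at yaw -1.5 to -1.3 rad relative to the unit and turns under less than 0.1 N m of friction.
- cap_grip (a point): Point on the cap's axis inside the bar handle, 34 mm above the cap's origin and 6 mm below the top of the bar; axes as the cap. Fingertips may reach down to 16 mm above the cap's origin: the collar's rim stands 7 mm above it, 13.5 mm when the cap is fully pressed.
- cap_lug (a point): Tip of the cap's +x lug, 33 mm from the axis, 2 mm above the underside; a second lug is opposite. Lugs are 4 mm thick, 12 mm wide. First stop (hidden, must be felt): two tabs block the lugs at a cap yaw of -1.22 to -0.48 rad relative to the unit, 5 to 58 degrees from the start. Tabs are 4 mm deep: press the cap at least 4 mm below its resting height to pass. Over 25 N on a stop is forcing it.
- unit: White bench cooling unit, fixed, 240 mm (x) by 170 (y) by 100 high, vents on its -x end. Origin: centre of its underside; z up. Brass filler collar on top, its axis at x = -45 mm, y = 0. A small amber bottle, 55 mm tall, stands on it at about x = 90, y = 45 mm.
- filler (a point): On the collar's axis, at the height of the cap's underside while locked (112.5 mm above the bench); axes as the unit. Collar 80 mm across, rim 7 mm above this point, rigid bottom 6.5 mm below. A spring seal pushes the cap up: about 7.7 N at rest and 1600 N/m more when pressed: 14 N at the tabs, 18 N at the bottom, less the cap's weight. Over 50 N between cap and unit (spring, stops and bottom together) is forcing it.
- filler_gap (a point): Middle of one of two gaps, each 40 degrees wide, in the collar's inner ledge (31 mm from the axis along the unit's +x; the other along -x). Release: with the cap's x along the unit's x (yaw 0, good from -0.1 on; end stop at about +0.1) the lugs stand in the gaps, the spring raises the cap 4 mm when let up, and it lifts straight out.
- tray: Open blue parts tray, fixed, 170 mm (x) by 150 (y), 24 mm high, walls and floor 5 mm thick. Origin: centre of its underside; z up. A black seal ring, 26 mm across, lies in its +x +y corner (about x = 55, y = 45 mm); the cap fits beside it, for instance at x = -25, y = -18 mm.
- spare_seal: Black rubber ring in the tray, 26 mm across, 6 mm high; origin under its centre. Leave it.
- flux_bottle: Amber bottle on the unit, 28 mm across, 55 mm tall; origin under its centre. Leave it.
- wrench: Steel wrench lying on the bench on the right; leave it.
- mug: White mug on the left, 76 mm across, 90 mm tall; origin under its centre. Leave it.
Things that resemble listed ones, but are neither listed nor needed, are in the scene too. What is shaped like the cap but yellow is not meant.

How it is judged (in metres and radians):
On the way, in this order (a step that is already met when the one before it is completed fails the run):
1. the cap, not pressed down (within 2 mm of its resting height), is turned to its first stop and kept against it (over 0.5 N on the stop) for a second (contact force between any of cap_c1, cap_c2 and anything else above 0.5 N and z of cap in the frame of unit above 0.1105 m and angle between the x axis of cap and the x axis of unit, either way round above 0.4 rad), for 1 s.
2. the cap is pressed down at least 3 mm (z of cap in the frame of unit below 0.1095 m), for 0.1 s.
3. the cap stands turned to its gaps (within 0.2 rad) in the collar (angle between the x axis of cap and the x axis of unit, either way round below 0.2 rad and z of cap in the frame of unit below 0.1205 m), for 0.1 s.
4. the cap is lifted clear of the collar (z of cap in the frame of unit above 0.1325 m), for 0.1 s.
At the end, for the whole second after the job is handed in: The cap lies at rest, handle up (tilt under 0.1 rad) and flat on the floor of the blue tray (underside within 3 mm of the floor), its axis within 60 mm (tray x) and 50 mm (tray y) of the tray's centre, let go (x of cap in the frame of tray between -0.06 and 0.06 m and y of cap in the frame of tray between -0.05 and 0.05 m and z of cap in the frame of tray between 0.002 and 0.008 m and angle between cap's own z axis and vertical below 0.1 rad and linear speed of cap below 0.01 m/s and angular speed of cap below 0.1 rad/s); the robot touches nothing.
It fails at once if a stop is forced: over 25 N between a lug and a stop (contact force between any of cap_c1, cap_c2 and anything else above 25 N).
It fails at once if the cap is forced in its neck: over 50 N between cap and unit, all contacts added up (contact force between cap and unit above 50 N).
It fails at once if the cap is pressed or knocked hard on the tray: over 60 N (contact force between cap and tray above 60 N).
It fails at once if the cap is dropped: out of the fingers with its underside over 8 mm above the tray's floor (and below the height of the filler neck) (contact force between the fingers and cap below 0.05 N and z of cap in the frame of tray between 0.013 and 0.1 m).
It fails at once if another thing on the bench is moved by over 20 mm (distance of any of spare_seal, flux_bottle, multimeter, screwdriver, wrench, solvent_can, mug from where it was at the start of the episode above 0.02 m).
It also fails if it takes over 72 s, if anything falls off the work surface, if the arm or the gripper's body presses on something with over 40 N, if the wrist force passes 120 N, or if a joint passes its speed limit or range.

## Working session

There is one attempt and no reset: what is moved stays moved. The work goes in short steps, each a Python script; the robot and the scene stay as the last script left them, time stands still between calls to the robot, and variables do not carry over. Pictures are saved under pics/ and viewed, and the job is handed in when it is done.

```bash
ls; mkdir -p pics; python3 - <<'E'
from plant import robot
import cv2
for n in ["scene","top","wrist"]:
    c=robot.get_calibration(n); f=robot.grab_frame(n); cv2.imwrite(f"pics/{n}0.png",f); print(n,c)
o=robot.observe(); print(o)
E
```

```text
pics
scene {'vertical_fov': 47.22124317640228, 'cx': 277.42867720448953, 'cy': 210.1579405176452, 'k1': -0.05061762017484303, 'rvec': array([ 1.23812724,  2.44461165, -0.77951154]), 'tvec': array([ 0.28342626, -0.27658968,  1.75282948])}
top {'vertical_fov': 46.29669204154179, 'cx': 278.1957183187001, 'cy': 205.36777055518496, 'k1': -0.1393417308566159, 'rvec': array([ 2.12629647, -2.12793256,  0.20934651]), 'tvec': array([0.01746688, 0.53293516, 1.66919983])}
wrist {'vertical_fov': 65.85369122957472, 'cx': 281.28378918974903, 'cy': 217.95479212321203, 'k1': -0.01633620593221741, 'rvec': array([-2.29421565,  1.71435737,  0.28740431]), 'tvec': array([-0.60035145, -0.0419145 ,  0.38153664])}
{'time': 0.15, 'q': array([-8.60387169e+01,  5.99020915e+00,  5.54178850e+00,  8.96052918e+01,
       -6.80458602e-04,  7.75251220e+01]), 'qvel': array([ 0.00053582, -0.10886088,  0.1852508 , -0.06654334, -0.01260568,
       -0.01454098]), 'joint_torque': array([ 3.36308105e-03, -5.57353020e+01,  5.04010499e+01,  1.27168620e-02,
       -3.54745171e-04, -9.53745541e-06]), 'tool_pos': array([ 0.16974722, -0.57531943,  0.30334972]), 'tcp_rot': array([-1.79947409e+02, -1.09381209e-02,  1.64361564e+01]), 'ft_force': array([ 0.51715744, -0.40278125,  0.91175668]), 'torque': array([-0.06254648, -0.01190682, -0.01254343]), 'gripper_width': 0.08548598250887497}
```

View pics/top0.png

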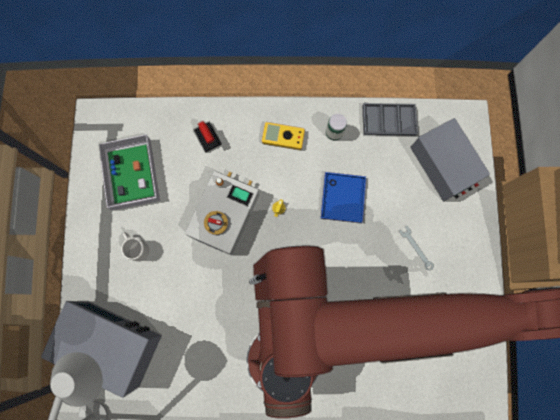

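View pics/scene0.png

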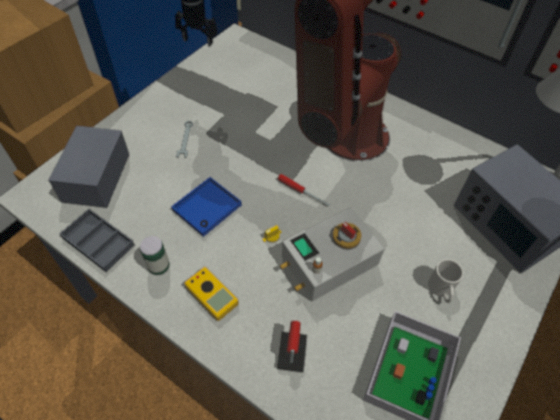

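View pics/wrist0.png

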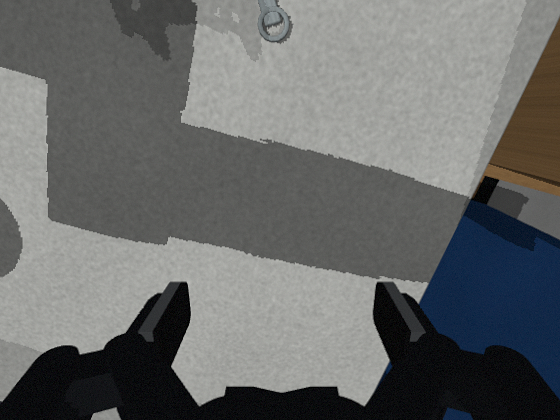

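The top view shows the unit around px (222,210), with the collar and red cap at (216,223). The tray is at (344,197) and the yellow lookalike at (279,207). Next I'll zoom in and compute positions.

```bash
cat > h.py <<'E'
import numpy as np, cv2
from scipy.spatial.transform import Rotation as Ro
def K(c):
    f=210/np.tan(np.radians(c['vertical_fov']/2)); return np.array([[f,0,c['cx']],[0,f,c['cy']],[0,0,1]])
def unproj(c,px,z):
    """pixels -> world points on plane z"""
    px=np.atleast_2d(np.array(px,float)); d=np.array([c['k1'],0,0,0,0.])
    n=cv2.undistortPoints(px[:,None],K(c),d,None,None,None)[:,0] if 0 else cv2.undistortPointsIter(px[:,None],K(c),d,None,None,(3,60,1e-10))[:,0]
    R=cv2.Rodrigues(c['rvec'])[0]; o=-R.T@c['tvec']
    D=np.c_[n,np.ones(len(n))]@R
    return o+D*((z-o[2])/D[:,2])[:,None]
def proj(c,P):
    return cv2.projectPoints(np.atleast_2d(np.array(P,float)),c['rvec'],c['tvec'],K(c),np.array([c['k1'],0,0,0,0.]))[0][:,0]
E
python3 - <<'E'
from plant import robot
from h import *
c=robot.get_calibration("top")
print(unproj(c,[[216,223]],.12),unproj(c,[[216,223]],.15),unproj(c,[[344,197]],.02),unproj(c,[[279,207]],.03))
im=cv2.imread('pics/top0.png')
cv2.imwrite('pics/t0u.png',cv2.resize(im[155:265,170:300],None,fx=6,fy=5.4,interpolation=cv2.INTER_CUBIC)[:594])
cv2.imwrite('pics/t0t.png',cv2.resize(im[160:235,305:385],None,fx=7,fy=7,interpolation=cv2.INTER_CUBIC))
E
```

```text
[[0.45978139 0.22531944 0.12      ]] [[0.45520293 0.22174381 0.15      ]] [[ 0.56920558 -0.21933137  0.02      ]] [[0.53086127 0.01403847 0.03      ]]
```

View pics/t0u.png

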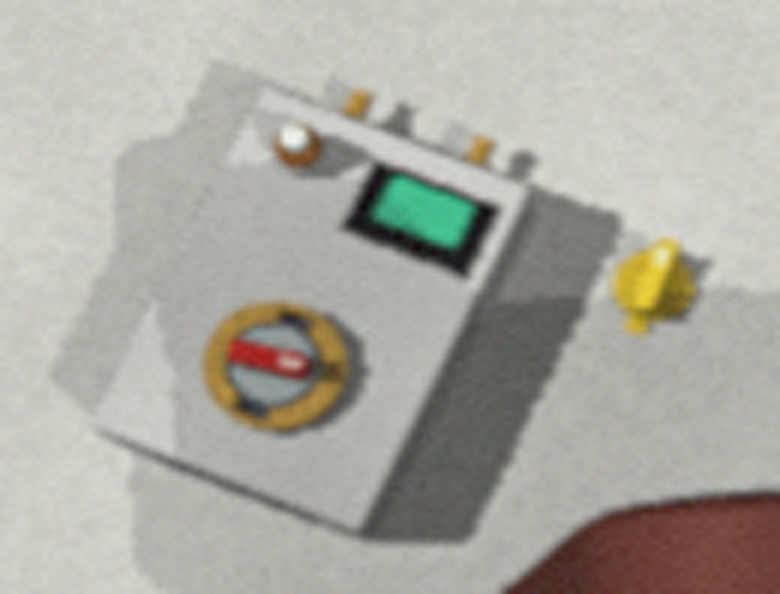

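View pics/t0t.png

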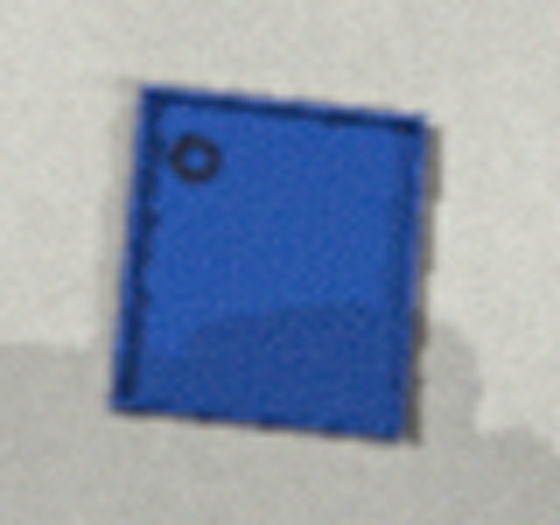

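The cap's mark points right in the picture, so cap yaw is about -100° in the world. The unit's yaw is about -23.6°, which makes the cap about -1.34 rad relative to it, within the stated range. The tray centre is about (0.568,-0.219) with yaw about -6°. I'll get a closer wrist view of the unit.

```bash
python3 - <<'E'
from plant import robot
from h import *
c=robot.get_calibration("wrist"); o=robot.observe()
R=cv2.Rodrigues(c['rvec'])[0]; p=-R.T@c['tvec']
T=Ro.from_euler('xyz',o['tcp_rot'],degrees=True).as_matrix()
print('cam in tool',T.T@(p-o['tool_pos']),'axes\n',T.T@R.T)
yaw=79.5
q=robot.ik([.458,.224,.36],[180,0,yaw]); print(q)
q2=robot.ik([.458,.224,.2],[180,0,yaw+85]); print(q2)
E
```

```text
cam in tool [ 0.08418069  0.00100056 -0.07037153] axes
 [[ 2.07082901e-04 -9.45887270e-01 -3.24495345e-01]
 [ 9.99999914e-01  3.12587915e-04 -2.73008684e-04]
 [ 3.59668763e-04 -3.24495260e-01  9.45887254e-01]]
[ 11.3365292   -8.56553884  -2.88569036  95.67984848   0.
 111.8365292 ]
[ 11.3365292   -9.57438215 -20.46272296  79.11165919   0.
  26.8365292 ]
```

```bash
python3 - <<'E'
from plant import robot
from h import *
robot.move_pose([.458,.224,.36],[180,0,79.5])
c=robot.get_calibration("wrist"); f=robot.grab_frame("wrist"); cv2.imwrite("pics/w1.png",f)
np.save("w1.npy",c,allow_pickle=True)
o=robot.observe(); print(o['time'],o['tool_pos'],o['tcp_rot'])
f=robot.grab_frame("top"); cv2.imwrite("pics/t1.png",f)
E
```

```text
3.1917 [0.4582975  0.22348714 0.35991334] [-1.79994149e+02  5.60021804e-03  7.94392002e+01]
```

View pics/w1.png

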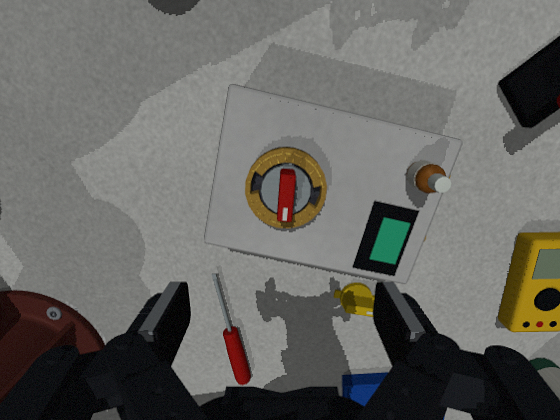

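View pics/t1.png

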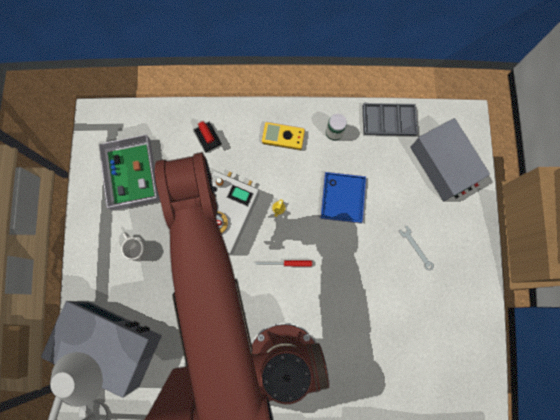

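The wrist view shows the collar at px (286,190), with the bar from (287,170) to (285,220) and its mark at the lower end. The unit's top corners are near (230,85), (461,139), (408,283) and (206,242). I'll zoom in and measure.

```bash
python3 - <<'E'
from h import *
im=cv2.imread('pics/w1.png')
cv2.imwrite('pics/w1z.png',cv2.resize(im[140:240,236:336],None,fx=6,fy=6,interpolation=cv2.INTER_CUBIC))
c=np.load('w1.npy',allow_pickle=True).item()
b,g,r=[im[...,i].astype(int) for i in range(3)]
m=((r>110)&(g<70)&(b<70)).astype(np.uint8); m[:,:236]=0;m[:,336:]=0;m[:140]=0;m[240:]=0
m=cv2.morphologyEx(m,cv2.MORPH_CLOSE,np.ones((3,3)))
ys,xs=np.nonzero(m); print(len(xs),xs.min(),xs.max(),ys.min(),ys.max())
U=unproj(c,[[230,85],[461,139],[408,283],[206,242]],.1); print(U)
for i in range(4):
    d=U[(i+1)%4]-U[i]; print(np.linalg.norm(d),np.degrees(np.arctan2(d[1],d[0])))
print('centre',U.mean(0))
# collar: brass mask at z .1195
mb=((r>100)&(g>70)&(b<70)&(r-b>60)).astype(np.uint8); mb[:,:236]=0;mb[:,336:]=0;mb[:140]=0;mb[240:]=0
cs,_=cv2.findContours(mb,cv2.RETR_EXTERNAL,cv2.CHAIN_APPROX_NONE); k=max(cs,key=len)
h=cv2.convexHull(k)[:,0].astype(float); print(cv2.fitEllipse(h.astype(np.float32)))
W=unproj(c,h,.1195)[:,:2]; A=np.c_[2*W,np.ones(len(W))]; s=np.linalg.lstsq(A,(W**2).sum(1),rcond=None)[0]
print('collar circ',s[:2],np.sqrt(s[2]+s[0]**2+s[1]**2))
E
```

```text
546 278 294 175 221
[[0.43021611 0.33330671 0.1       ]
 [0.64534622 0.24278346 0.1       ]
 [0.58347612 0.08840027 0.1       ]
 [0.3665993  0.18120238 0.1       ]]
0.23339970537955912 -22.820566354033566
0.16631921469212896 -111.83877413634364
0.23589783665165176 156.83380227383273
0.1648721590529909 67.30314451682966
centre [0.50640944 0.21142321 0.1       ]
((285.3433837890625, 187.88917541503906), (79.106201171875, 81.00559997558594), 87.00433349609375)
collar circ [0.46418096 0.22857542] 0.03984219487840713
```

View pics/w1z.png

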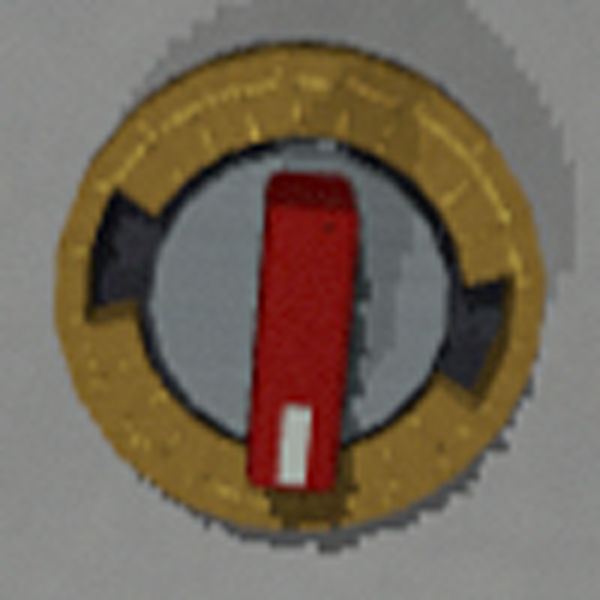

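```bash
python3 - <<'E'
from h import *
c=np.load('w1.npy',allow_pickle=True).item()
px=np.array([[268,205],[357,212],[337,492],[247,487]])/6+[236-.4,140-.4]
B=unproj(c,px,.1525); print(B.mean(0))
for i in range(4):
    d=B[(i+1)%4]-B[i]; print(np.linalg.norm(d),np.degrees(np.arctan2(d[1],d[0])))
g=np.array([[123,255],[478,333]])/6+[236-.4,140-.4]
G=unproj(c,g,.117); d=G[1]-G[0]; print('gaps',G.mean(0),np.degrees(np.arctan2(d[1],d[0])),np.linalg.norm(d))
ct=np.load('w1.npy',allow_pickle=True)
from plant import robot
c=robot.get_calibration('top')
px=np.array([[145,88],[427,118],[405,437],[113,408]])/7+[305-.4,160-.4]
B=unproj(c,px,.024); print('tray',B.mean(0))
for i in range(4):
    d=B[(i+1)%4]-B[i]; print(np.linalg.norm(d),np.degrees(np.arctan2(d[1],d[0])))
E
```

```text
[0.46436514 0.22863719 0.1525    ]
0.012889777537784194 -15.07391571485527
0.04296928780279044 -103.8003230895147
0.01365412357849139 166.10106971922923
0.04323909646355231 75.18260200620824
gaps [0.46477604 0.22869669 0.117     ] -23.216616976682527 0.0601425058512246
tray [ 0.56866081 -0.21733354  0.024     ]
0.14691707849270377 -96.06074051813862
0.16757886324332033 174.1052188247955
0.1492550969691524 84.20459515099265
0.16827953593128867 -6.690988222691612
```

The cap axis is at (0.4644,0.2287), where collar, bar and gap midpoints agree within 0.5 mm. Bar yaw is -104.3° and unit yaw -23.1°, so the cap is at -1.42 rad relative. I'll descend and close step by step while watching the lateral force.

```bash
python3 - <<'E'
from plant import robot
from h import *
def S(t,o=None):
    o=robot.observe(); print(t,round(o['time'],2),o['tool_pos'].round(4),o['tcp_rot'].round(2),'F',o['ft_force'].round(2),'T',o['torque'].round(3),'w',round(o['gripper_width'],4)); return o
robot.set_gripper(.04)
x,y=.4644,.2287
robot.move_pose([x,y,.25],[180,0,75.7]); S('above')
robot.line_to([x,y,.25],rotation=[180,0,77.7]); S('rot2')
robot.line_to([x,y,.25],rotation=[180,0,75.7]); S('rot-2')
robot.pause(.3); S('p')
print(robot.line_to([x,y,.203],vel=.06,guard=6)); S('down')
robot.pause(.2); S('p')
c=robot.get_calibration("wrist"); f=robot.grab_frame("wrist"); cv2.imwrite("pics/w2.png",f)
E
```

```text
above 4.27 [0.4643 0.2287 0.2509] [180.    -0.    75.74] F [0.07 0.69 0.76] T [ 0.029  0.01  -0.027] w 0.0401
rot2 4.52 [0.4654 0.2289 0.2525] [ 1.7981e+02 -8.0000e-02  7.7680e+01] F [-0.17 -1.05 -0.33] T [-0.007 -0.022 -0.022] w 0.0396
rot-2 4.77 [0.4647 0.2288 0.2508] [ 1.7994e+02 -3.0000e-02  7.5710e+01] F [ 0.54 -0.3   0.58] T [ 0.02   0.006 -0.019] w 0.0399
p 5.07 [0.4644 0.2287 0.25  ] [180.     0.    75.71] F [-0.31 -0.74 -0.35] T [-0.05   0.029 -0.019] w 0.0396
False
down 6.0 [0.4646 0.2287 0.2034] [ 1.7997e+02 -1.0000e-02  7.5700e+01] F [0.27 0.12 0.2 ] T [-0.034  0.017 -0.013] w 0.0399
p 6.2 [0.4646 0.2288 0.2034] [ 1.7996e+02 -2.0000e-02  7.5700e+01] F [0.01 0.88 0.65] T [-0.023  0.014  0.013] w 0.0399
```

View pics/w2.png

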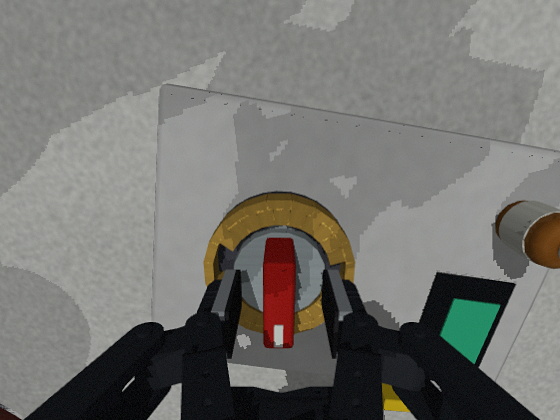

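The bar's centre is at px 280, midway between the pads (about 240 and 325), and parallel to them. Closing gradually.

```bash
cat >> h.py <<'E'
from plant import robot
def avg(n=6):
    F=[];T=[]
    for _ in range(n):
        o=robot.observe(); F.append(o['ft_force']); T.append(o['torque']); robot.pause(.01)
    return o,np.mean(F,0),np.mean(T,0)
def S(t,n=6):
    o,F,T=avg(n); print(t,round(o['time'],2),o['tool_pos'].round(4),o['tcp_rot'][2].round(2),'F',F.round(2),'T',T.round(3),'w',round(o['gripper_width'],4)); return o,F,T
E
python3 - <<'E'
from h import *
S('bias')
for w in [.02,.017,.016,.015,.0145,.014,.0135]:
    robot.set_gripper(w); o,F,T=S(w)
    if np.hypot(F[0],F[1])>6: break
E
```

```text
bias 6.29 [0.4645 0.2287 0.2033] 75.7 F [0.18 0.04 0.08] T [ 0.005 -0.005  0.007] w 0.04
0.02 6.67 [0.4644 0.2287 0.203 ] 75.7 F [ 0.33  0.17 -0.13] T [ 0.015 -0.007 -0.013] w 0.0198
0.017 6.94 [0.4644 0.2287 0.203 ] 75.7 F [-0.29 -0.3  -0.18] T [0.012 0.006 0.007] w 0.0173
0.016 7.21 [0.4643 0.2287 0.203 ] 75.7 F [-0.88  0.02  0.62] T [ 0.039  0.204 -0.042] w 0.0162
0.015 7.47 [0.4641 0.2288 0.203 ] 75.71 F [-4.05  0.67  2.6 ] T [ 0.125  0.868 -0.03 ] w 0.0148
0.0145 7.74 [0.4642 0.2287 0.203 ] 75.71 F [-4.72  0.48  3.6 ] T [ 0.131  1.096 -0.014] w 0.0146
0.014 8.01 [0.4643 0.2287 0.203 ] 75.7 F [-4.87  0.57  3.3 ] T [ 0.123  1.085 -0.021] w 0.0139
0.0135 8.28 [0.4644 0.2287 0.203 ] 75.7 F [-5.27  0.28  3.61] T [ 0.159  1.105 -0.003] w 0.0137
```

```bash
python3 - <<'E'
from h import *
p=np.array([.4644,.2287,.203])
for d in [.0003,.0006]:
    q=p+[-d*.969,d*.246,0]; robot.line_to(list(q),vel=.01); S(d)
E
```

```text
0.0003 8.57 [0.4643 0.2287 0.203 ] 75.7 F [-3.27  0.37  2.54] T [0.058 0.677 0.022] w 0.0137
0.0006 8.88 [0.4641 0.2288 0.203 ] 75.69 F [ 0.17 -0.38  0.95] T [-0.085 -0.011 -0.004] w 0.0135
```

The lateral force is nulled. Next: full grip, then turn in small steps with lateral-force compensation.

```bash
python3 - <<'E'
from h import *
robot.set_gripper(0.0); S('grip')
p=np.array([.46382,.22885,.203]); yaw=75.7
np.save('st.npy',[*p,yaw])
for i in range(4):
    yaw+=1; robot.line_to(list(p),rotation=[180,0,yaw]); o,F,T=S(yaw)
    np.save('st.npy',[*p,yaw])
    if abs(T[2])>.25: break
E
```

```text
grip 9.14 [0.4641 0.2288 0.2032] 75.69 F [ 0.8  -0.56  1.97] T [-0.228 -0.233 -0.009] w 0.0127
76.7 9.44 [0.4641 0.2288 0.2032] 76.69 F [ 2.22 -1.53  2.58] T [-0.268 -0.442  0.051] w 0.0128
77.7 9.74 [0.464  0.2289 0.2032] 77.69 F [ 2.06 -1.26  3.7 ] T [-0.242 -0.526  0.046] w 0.0127
78.7 10.04 [0.4639 0.2289 0.2032] 78.69 F [ 1.94 -0.66  4.63] T [-0.145 -0.481  0.045] w 0.0126
79.7 10.34 [0.4638 0.2289 0.2032] 79.72 F [ 1.45 -0.75  5.61] T [-0.114 -0.384  0.04 ] w 0.0126
```

The friction torque reads about 0.045 N m. A lighter grip will let the pads yield so the stop torque stays limited, and I'll bleed off the vertical push while turning on.

```bash
cat > turn.py <<'E'
from h import *
import sys
def turn(n,step,thr,pr=True,zref=0.,zt=True):
    st=np.load('st.npy'); p=st[:3]; yaw=st[3]; hist=[]
    for i in range(n):
        yaw+=step; robot.line_to(list(p),rotation=[180,0,yaw]); o,F,T=avg(4)
        if pr: print(round(o['time'],2),yaw,o['tcp_rot'][2].round(2),o['tool_pos'].round(4),'F',F.round(1),'T',T[2].round(3),'w',round(o['gripper_width'],4))
        p[:2]+=np.clip(F[:2]*.03e-3,-.15e-3,.15e-3)*(np.abs(F[:2])>.7)
        if zt: p[2]+=np.clip((F[2]-zref)*.03e-3,-.15e-3,.15e-3)
        np.save('st.npy',[*p,yaw])
        if abs(T[2])>thr: print('STOP'); return True
    return False
E
python3 - <<'E'
from turn import *
robot.set_gripper(.0135); S('light')
turn(12,1.,.11)
E
```

```text
light 10.61 [0.4639 0.2289 0.203 ] 79.71 F [2.24 0.1  4.67] T [-0.01  -0.497  0.054] w 0.0137
10.89 80.7 80.71 [0.4638 0.2289 0.203 ] F [1.7 0.5 5.2] T 0.047 w 0.0137
11.18 81.7 81.7 [0.4638 0.2289 0.2031] F [1.2 0.6 4.5] T 0.036 w 0.0136
11.46 82.7 82.7 [0.4637 0.2289 0.2031] F [0.3 0.4 2.7] T 0.055 w 0.013
11.74 83.7 83.7 [0.4637 0.2288 0.2031] F [0.4 0.5 1. ] T 0.044 w 0.0135
12.03 84.7 84.69 [0.4637 0.2288 0.2031] F [ 0.1  0.5 -0.9] T 0.027 w 0.0139
12.31 85.7 85.69 [0.4637 0.2288 0.2031] F [-0.2 -0.1 -1.6] T 0.015 w 0.0134
12.59 86.7 86.69 [0.4637 0.2288 0.2031] F [-0.6 -0.2 -2.2] T -0.007 w 0.0137
12.88 87.7 87.69 [0.4638 0.2288 0.2031] F [-1.  -0.9 -2.2] T -0.001 w 0.0135
13.16 88.7 88.69 [0.4638 0.2288 0.2031] F [-1.6 -0.4 -2.7] T -0.0 w 0.0136
13.44 89.7 89.69 [0.4638 0.2288 0.2031] F [-0.7 -0.3 -2.1] T -0.027 w 0.0135
13.72 90.7 90.69 [0.4639 0.2288 0.2031] F [-0.6 -0.8 -1.9] T 0.015 w 0.0134
14.01 91.7 91.69 [0.4639 0.2288 0.2031] F [-1.1 -0.5 -1. ] T -0.001 w 0.0132
```

```bash
python3 - <<'E'
from turn import *
turn(12,1.,.09)
f=robot.grab_frame("wrist"); cv2.imwrite("pics/w3.png",f)
E
```

```text
14.29 92.7 92.69 [0.4639 0.2288 0.2031] F [-0.4 -0.2 -0.1] T -0.006 w 0.0134
14.57 93.7 93.69 [0.4639 0.2288 0.2031] F [-0.4  0.  -0.2] T 0.012 w 0.0138
14.86 94.7 94.69 [0.4639 0.2288 0.2031] F [0.4 0.3 0.6] T 0.022 w 0.0136
15.14 95.7 95.69 [0.4639 0.2288 0.2031] F [0.5 0.2 0.5] T 0.026 w 0.0136
15.43 96.7 96.69 [0.4639 0.2288 0.2031] F [0.9 0.3 1.5] T 0.065 w 0.0138
15.71 97.7 97.69 [0.4639 0.2288 0.2031] F [0.6 0.4 1.5] T 0.032 w 0.0135
15.99 98.7 98.69 [0.4639 0.2288 0.2031] F [ 0.8 -0.   0.8] T 0.041 w 0.0139
16.27 99.7 99.69 [0.4638 0.2288 0.2031] F [ 0.9 -0.1  1.5] T 0.006 w 0.0134
16.56 100.7 100.69 [0.4638 0.2288 0.2031] F [0.5 0.4 1.1] T 0.052 w 0.0137
16.84 101.7 101.69 [0.4638 0.2288 0.2031] F [0.4 0.2 0.3] T 0.028 w 0.0138
17.12 102.7 102.69 [0.4638 0.2288 0.2031] F [-0.3  0.1  0.6] T 0.033 w 0.0134
17.41 103.7 103.69 [0.4638 0.2288 0.2031] F [0.5 0.4 0.3] T 0.007 w 0.0137
```

View pics/w3.png

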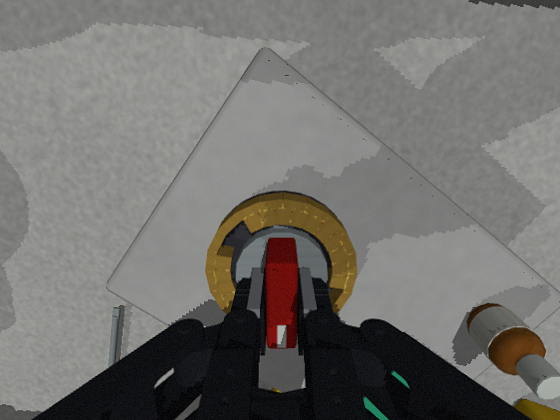

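The bar at px (265–298) is still square between the pads, so the cap is turning with the gripper; no stop after 28°. Continuing.

```bash
python3 - <<'E'
from turn import *
turn(14,1.,.09)
E
```

```text
17.74 104.7 104.69 [0.4638 0.2288 0.2031] F [ 0.  -0.4 -0.8] T 0.009 w 0.0136
18.02 105.7 105.69 [0.4638 0.2288 0.2031] F [-0.2  0.3 -1.4] T 0.009 w 0.0136
18.31 106.7 106.69 [0.4638 0.2288 0.2031] F [-0.2 -0.  -1.4] T -0.011 w 0.0135
18.59 107.7 107.69 [0.4639 0.2288 0.2031] F [-0.4 -0.4 -1.1] T -0.01 w 0.0135
18.88 108.7 108.69 [0.4639 0.2288 0.2031] F [-0.4 -0.4 -1. ] T -0.004 w 0.0133
19.16 109.7 109.69 [0.4639 0.2288 0.2031] F [-0.4 -0.2 -0.2] T 0.007 w 0.0135
19.44 110.7 110.69 [0.4639 0.2288 0.2031] F [-0.6 -0.1  0.3] T 0.014 w 0.0135
19.73 111.7 111.69 [0.4639 0.2288 0.2031] F [-0.2 -0.4  0.2] T 0.012 w 0.0135
20.01 112.7 112.69 [0.4639 0.2288 0.2031] F [0.2 0.2 0. ] T 0.015 w 0.0137
20.29 113.7 113.69 [0.4639 0.2288 0.2031] F [-0.   0.3  0.1] T 0.014 w 0.0137
20.57 114.7 114.69 [0.4639 0.2288 0.2031] F [0.1 0.4 0.2] T 0.031 w 0.0138
20.86 115.7 115.69 [0.4639 0.2288 0.2031] F [ 0.9 -0.1  1. ] T -0.003 w 0.0135
21.14 116.7 116.69 [0.4639 0.2288 0.2031] F [0.  0.6 0.6] T 0.022 w 0.0136
21.43 117.7 117.69 [0.4639 0.2288 0.2031] F [0.3 0.2 0.4] T -0.01 w 0.0139
```

```bash
python3 - <<'E'
from turn import *
turn(10,1.,.09)
f=robot.grab_frame("wrist"); cv2.imwrite("pics/w4.png",f)
E
```

```text
21.71 118.7 118.68 [0.4639 0.2288 0.2031] F [ 0.4 -0.   0.5] T -0.168 w 0.0134
STOP
```

View pics/w4.png

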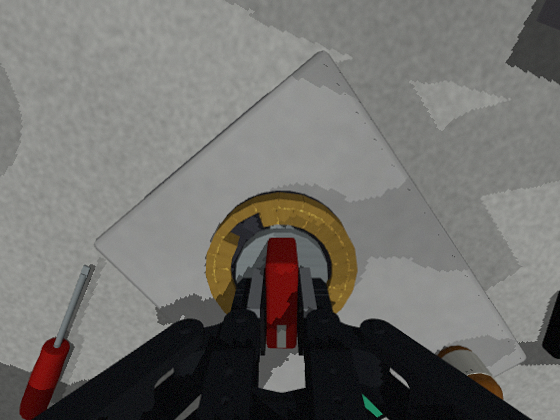

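The torque flipped to -0.168 N m at rel ≈ -0.67 rad, inside the allowed range. That is the first stop, at about 5 N. Holding for just over 2 s.

```bash
python3 - <<'E'
from h import *
for i in range(5):
    S('hold'); robot.pause(.42)
S('end')
E
```

```text
hold 21.81 [0.4639 0.2288 0.2031] 118.68 F [0.15 0.3  0.18] T [ 0.048 -0.049 -0.183] w 0.0134
hold 22.27 [0.4639 0.2288 0.2031] 118.7 F [-0.3   0.28 -0.12] T [-0.007 -0.025 -0.192] w 0.0136
hold 22.74 [0.4639 0.2288 0.2031] 118.7 F [-0.22 -0.32 -0.14] T [-0.036  0.01  -0.195] w 0.0132
hold 23.21 [0.4639 0.2288 0.2031] 118.7 F [-0.56 -0.38 -0.29] T [-0.039  0.043 -0.201] w 0.0139
hold 23.68 [0.4639 0.2288 0.2031] 118.7 F [-0.15 -0.81 -0.36] T [-0.078  0.057 -0.206] w 0.0136
end 24.14 [0.4639 0.2288 0.2031] 118.7 F [-0.35 -0.49 -0.76] T [-0.106  0.113 -0.161] w 0.0138
```

Held 2.4 s at about 6 N. Next: back off slightly, take the full grip and press down.

```bash
python3 - <<'E'
from h import *
st=np.load('st.npy'); p=st[:3]; yaw=st[3]
yaw-=1.5; robot.line_to(list(p),rotation=[180,0,yaw]); S('backoff')
robot.set_gripper(0.0); S('grip')
z0=p[2]
for i in range(8):
    p[2]-=.0008 if i<6 else .0004; robot.line_to(list(p),vel=.02); o,F,T=S(round((z0-p[2])*1e3,2),5)
    p[:2]+=np.clip(F[:2]*.03e-3,-.15e-3,.15e-3)*(np.abs(F[:2])>1)
    np.save('st.npy',[*p,yaw])
    if F[2]>14.6: print('enough');break
E
```

```text
backoff 24.44 [0.4639 0.2288 0.2031] 117.24 F [-0.27 -0.59 -1.16] T [-0.082  0.048 -0.088] w 0.0137
grip 24.71 [0.4639 0.2288 0.2032] 117.22 F [-1.01 -0.54  0.69] T [-0.105  0.184  0.007] w 0.0127
0.8 25.0 [0.4639 0.2288 0.203 ] 117.21 F [-3.43 -1.25  6.69] T [-0.289  0.757 -0.005] w 0.0127
1.6 25.29 [0.4639 0.2288 0.2024] 117.21 F [-2.97 -0.9   7.46] T [-0.233  0.759  0.018] w 0.0128
2.4 25.58 [0.4639 0.2288 0.2018] 117.21 F [-3.39 -0.91  8.51] T [-0.292  0.792 -0.026] w 0.0127
3.2 25.88 [0.4639 0.2288 0.2012] 117.21 F [-3.64 -1.6   9.84] T [-0.316  0.814  0.009] w 0.0125
4.0 26.17 [0.4639 0.2288 0.2006] 117.21 F [-3.77 -1.6  10.93] T [-0.278  0.869  0.007] w 0.0127
4.8 26.46 [0.4638 0.2288 0.2   ] 117.21 F [-3.92 -1.61 11.72] T [-0.272  0.866 -0.015] w 0.0129
5.2 26.75 [0.4638 0.2288 0.1997] 117.21 F [-3.49 -1.13 11.64] T [-0.228  0.837 -0.01 ] w 0.0125
5.6 27.04 [0.4638 0.2288 0.1994] 117.21 F [-3.18 -1.17 12.2 ] T [-0.205  0.786 -0.007] w 0.0125
```

```bash
python3 - <<'E'
from h import *
st=np.load('st.npy'); p=st[:3]; yaw=st[3]; print(p)
robot.pause(.3); o,F,T=S('wait')
for i in range(8):
    if F[2]>14.5: print('enough');break
    p[2]-=.0004; robot.line_to(list(p),vel=.02); o,F,T=S(p[2],5)
    p[:2]+=np.clip(F[:2]*.06e-3,-.2e-3,.2e-3)*(np.abs(F[:2])>1)
    np.save('st.npy',[*p,yaw])
robot.pause(.3); S('wait')
E
```

```text
[0.46306623 0.22854613 0.19753447]
wait 27.39 [0.4638 0.2288 0.1994] 117.21 F [-3.   -0.73 12.09] T [-0.232  0.808 -0.001] w 0.0124
0.1971344692005577 27.68 [0.4638 0.2288 0.1991] 117.21 F [-3.6  -1.22 13.29] T [-0.182  0.757 -0.014] w 0.0128
0.19673446920055768 27.98 [0.4637 0.2287 0.1988] 117.21 F [-3.26 -0.7  13.25] T [-0.14   0.682 -0.005] w 0.0124
0.19633446920055767 28.27 [0.4637 0.2288 0.1985] 117.21 F [-2.47 -0.19 13.64] T [-0.14   0.578 -0.006] w 0.013
0.19593446920055765 28.56 [0.4636 0.2288 0.1983] 117.21 F [-1.86 -0.82 14.13] T [-0.151  0.528 -0.014] w 0.0125
0.19553446920055764 28.85 [0.4636 0.2288 0.198 ] 117.21 F [-1.79 -0.81 14.39] T [-0.174  0.512 -0.01 ] w 0.0129
0.19513446920055763 29.14 [0.4636 0.2288 0.1977] 117.21 F [-1.65 -1.02 15.01] T [-0.181  0.492  0.002] w 0.0126
enough
wait 29.49 [0.4636 0.2287 0.1977] 117.21 F [-2.1  -0.79 15.11] T [-0.194  0.48  -0.003] w 0.0125
```

Pressed 5.3 mm, by both displacement and force. Turning past the stop carefully.

```bash
python3 - <<'E'
from turn import *
if not turn(9,.6,.2,zt=False):
    turn(5,1.5,.25,zt=False)
E
```

```text
29.77 117.8 117.81 [0.4636 0.2287 0.1977] F [-1.6 -0.5 15. ] T -0.024 w 0.0131
30.06 118.39999999999999 118.41 [0.4636 0.2287 0.1977] F [-1.4 -0.3 15.4] T -0.048 w 0.0124
30.34 118.99999999999999 119.01 [0.4636 0.2288 0.1978] F [-0.9 -0.6 14.8] T -0.018 w 0.0127
30.62 119.59999999999998 119.61 [0.4636 0.2288 0.1978] F [-0.9 -0.3 15.2] T -0.037 w 0.013
30.91 120.19999999999997 120.21 [0.4636 0.2288 0.1978] F [-0.3 -0.8 15.1] T -0.039 w 0.0128
31.19 120.79999999999997 120.81 [0.4636 0.2288 0.1978] F [-1.1 -0.6 14.3] T -0.006 w 0.0132
31.48 121.39999999999996 121.41 [0.4636 0.2288 0.1979] F [-0.8 -0.4 14.6] T -0.03 w 0.0128
31.76 121.99999999999996 122.01 [0.4636 0.2288 0.1979] F [-0.4  0.1 15.1] T -0.02 w 0.0127
32.04 122.59999999999995 122.61 [0.4636 0.2288 0.1978] F [-0.3  0.2 14.6] T -0.031 w 0.0128
32.33 124.09999999999995 124.11 [0.4637 0.2288 0.1979] F [-0.3  0.  14.9] T 0.011 w 0.013
32.61 125.59999999999995 125.62 [0.4637 0.2288 0.1979] F [-0.4  0.5 14.8] T 0.009 w 0.0124
32.89 127.09999999999995 127.12 [0.4636 0.2288 0.1978] F [-0.1 -0.2 15. ] T -0.012 w 0.0129
33.17 128.59999999999997 128.62 [0.4637 0.2288 0.1979] F [-0.2  0.6 15. ] T 0.029 w 0.0126
33.46 130.09999999999997 130.11 [0.4637 0.2288 0.1979] F [-0.2  0.2 15. ] T 0.016 w 0.0127
```

```bash
python3 - <<'E'
from turn import *
turn(17,1.5,.15,zt=False)
S('end'); f=robot.grab_frame("wrist"); cv2.imwrite("pics/w5.png",f)
E
```

```text
33.74 131.59999999999997 131.61 [0.4637 0.2288 0.1979] F [-0.2  0.3 14.8] T 0.012 w 0.0126
34.02 133.09999999999997 133.12 [0.4637 0.2288 0.1979] F [-0.1 -0.1 14.6] T 0.013 w 0.0129
34.31 134.59999999999997 134.62 [0.4637 0.2288 0.1979] F [-0.2  0.1 15. ] T 0.014 w 0.0128
34.59 136.09999999999997 136.12 [0.4637 0.2288 0.1979] F [-0.2  0.  14.5] T 0.016 w 0.0129
34.88 137.59999999999997 137.62 [0.4637 0.2288 0.1979] F [-0.5  0.7 15. ] T 0.02 w 0.0131
35.16 139.09999999999997 139.11 [0.4637 0.2288 0.1979] F [-0.4 -0.1 14.3] T 0.041 w 0.0126
35.44 140.59999999999997 140.61 [0.4637 0.2288 0.1979] F [ 0.1  0.1 15. ] T 0.024 w 0.0126
35.73 142.09999999999997 142.11 [0.4637 0.2288 0.1979] F [ 0.3  0.4 14.5] T 0.018 w 0.0128
36.01 143.59999999999997 143.62 [0.4637 0.2289 0.1979] F [ 0.2  0.5 14.6] T 0.001 w 0.0127
36.29 145.09999999999997 145.12 [0.4637 0.2288 0.1979] F [ 0.4 -0.3 14.4] T 0.035 w 0.0127
36.58 146.59999999999997 146.61 [0.4637 0.2288 0.1979] F [ 0.   0.3 15.5] T 0.033 w 0.0129
36.86 148.09999999999997 148.11 [0.4637 0.2288 0.1979] F [ 0.4  0.4 15.1] T -0.006 w 0.0129
37.14 149.59999999999997 149.62 [0.4637 0.2289 0.1979] F [-0.2  0.4 14.8] T 0.037 w 0.0126
37.42 151.09999999999997 151.12 [0.4637 0.2289 0.1979] F [ 0.3 -0.1 14.9] T 0.032 w 0.0131
37.71 152.59999999999997 152.62 [0.4637 0.2289 0.1979] F [-0.   0.4 14.7] T 0.027 w 0.0124
37.99 154.09999999999997 154.12 [0.4637 0.2289 0.1979] F [ 0.4  0.3 14.8] T 0.041 w 0.0128
38.27 155.59999999999997 155.62 [0.4637 0.2289 0.1979] F [-0.1  0.9 14.9] T -0.004 w 0.0128
end 38.33 [0.4637 0.2289 0.1979] 155.61 F [ 0.33  0.75 14.88] T [0.063 0.038 0.014] w 0.0129
```

View pics/w5.png

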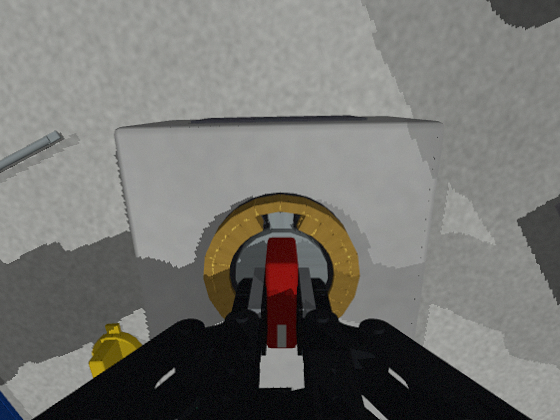

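The +x lug (px 285,218) sits in the gap, so the cap is aligned for release. Letting it up gently.

```bash
python3 - <<'E'
from h import *
st=np.load('st.npy'); p=st[:3]; yaw=st[3]
for z in [.197,.199,.201,.203,.205,.207,.209,.212]:
    p[2]=z; robot.line_to(list(p),vel=.03); o,F,T=S(z,4)
    if F[2]<-8 or np.hypot(*F[:2])>10: print('CAUGHT?');break
np.save('st.npy',[*p,yaw])
E
```

```text
0.197 38.66 [0.4637 0.2289 0.1995] 155.61 F [ 1.11  0.34 12.35] T [ 0.125 -0.213  0.005] w 0.0126
0.199 38.94 [0.4637 0.2289 0.2012] 155.61 F [2.27 0.42 9.46] T [ 0.213 -0.464  0.012] w 0.0129
0.201 39.23 [0.4636 0.2288 0.2028] 155.61 F [3.33 1.41 6.93] T [ 0.273 -0.672  0.009] w 0.0127
0.203 39.51 [0.463  0.2286 0.204 ] 155.6 F [2.74 0.52 5.22] T [ 0.158 -0.559  0.002] w 0.0127
0.205 39.79 [0.462  0.2284 0.2049] 155.6 F [1.74 0.46 3.49] T [ 0.132 -0.468 -0.004] w 0.0126
0.207 40.08 [0.4618 0.2284 0.2067] 155.6 F [1.88 0.11 1.59] T [-0.013 -0.309 -0.014] w 0.0129
0.209 40.36 [0.4617 0.2283 0.2087] 155.6 F [ 1.14 -0.58 -0.33] T [-0.129 -0.207  0.026] w 0.0127
0.212 40.64 [0.4619 0.2285 0.2121] 155.6 F [ 0.17 -0.2  -1.1 ] T [-0.001 -0.005  0.018] w 0.0129
```

The cap is free: Fz ≈ -1.1 N, which is its weight. Carrying it to the tray.

```bash
python3 - <<'E'
from h import *
p=np.load('st.npy')[:3]
robot.line_to([p[0],p[1],.30],vel=.12); S('up')
X,Y=.5527,-.2257
robot.move_pose([X,Y,.25],[180,0,174]); S('over')
robot.pause(.3); S('over')
f=robot.grab_frame("wrist"); cv2.imwrite("pics/w6.png",f)
c=robot.get_calibration('wrist'); np.save('w6.npy',c,allow_pickle=True)
f=robot.grab_frame("top"); cv2.imwrite("pics/t6.png",f)
E
```

```text
up 41.58 [0.4617 0.2283 0.299 ] 155.6 F [-0.49 -0.12 -1.48] T [ 0.016  0.006 -0.003] w 0.0127
over 43.33 [ 0.553  -0.2247  0.2503] 174.06 F [-0.06 -0.18 -0.99] T [0.028 0.019 0.001] w 0.013
over 43.67 [ 0.5528 -0.2254  0.2501] 174.03 F [ 0.28 -0.16 -1.07] T [-0.017  0.003  0.021] w 0.0131
```

View pics/w6.png

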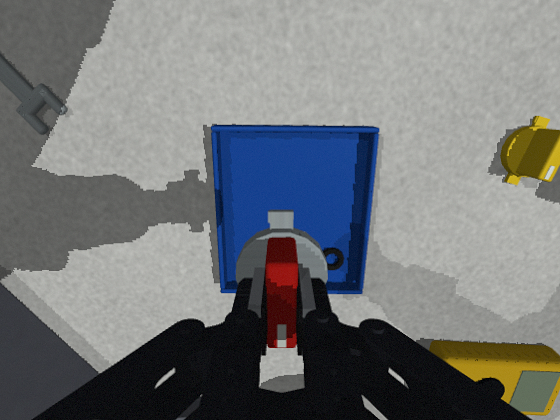

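The wrist view shows the cap held with its handle up. Tray corners are at px (213,126), (378,128) and (221,292), and the seal at (332,259). Checking the tray centre against these.

```bash
python3 - <<'E'
from h import *
c=np.load('w6.npy',allow_pickle=True).item()
B=unproj(c,[[213,126],[378,128],[363,293],[221,292]],.024); print(B, B.mean(0))
print('seal',unproj(c,[[332,260]],.008))
a=np.radians(-6.1); R=np.array([[np.cos(a),-np.sin(a)],[np.sin(a),np.cos(a)]])
print('seal expected',np.array([.5687,-.2173])+R@[.055,.045])
E
```

```text
[[ 0.47985283 -0.27911209  0.024     ]
 [ 0.49665594 -0.1342636   0.024     ]
 [ 0.66323713 -0.15133731  0.024     ]
 [ 0.64648516 -0.29955861  0.024     ]] [ 0.57155777 -0.2160679   0.024     ]
seal [[ 0.62956687 -0.1798183   0.008     ]]
seal expected [ 0.62817047 -0.17839932]
```

Wrist and top views agree within 3 mm. Lowering under guard.

```bash
python3 - <<'E'
from h import *
X,Y=.5527,-.2257
robot.line_to([X,Y,.115],vel=.09); robot.pause(.2); S('pre')
print(robot.line_to([X,Y,.090],vel=.012,guard=3)); S('touch')
E
```

```text
pre 45.67 [ 0.5528 -0.2258  0.1153] 174.0 F [-0.31  0.08 -0.79] T [ 0.022  0.005 -0.007] w 0.013
True
touch 47.18 [ 0.5527 -0.2258  0.0957] 174.0 F [-0.08  0.03  5.31] T [ 0.049 -0.018  0.007] w 0.0126
```

Contact came at TCP z=0.0957 against the 0.0956 expected. Releasing.

```bash
python3 - <<'E'
from h import *
for w in [.0136,.016,.02,.036]:
    robot.set_gripper(w); S(w,3)
X,Y=.5527,-.2257
robot.line_to([X,Y,.13],vel=.05); robot.line_to([X,Y,.25],vel=.15)
robot.move_pose([.45,-.2257,.33],[180,0,174])
robot.pause(.3); S('away')
c=robot.get_calibration('wrist'); f=robot.grab_frame("wrist"); cv2.imwrite("pics/w7.png",f); np.save('w7.npy',c,allow_pickle=True)
f=robot.grab_frame("scene"); cv2.imwrite("pics/s7.png",f)
E
```

```text
0.0136 47.42 [ 0.5527 -0.2258  0.0956] 174.0 F [ 0.11 -0.36  5.4 ] T [ 0.    -0.042 -0.003] w 0.0138
0.016 47.67 [ 0.5519 -0.2251  0.0943] 174.0 F [-0.08  0.24  0.17] T [ 0.011  0.014 -0.005] w 0.0158
0.02 47.91 [ 0.552  -0.2253  0.0945] 174.0 F [-0.12 -0.33  0.13] T [-0.009 -0.021 -0.009] w 0.0197
0.036 48.23 [ 0.5522 -0.2253  0.0947] 174.0 F [-0.49  0.28  0.27] T [-0.006 -0.     0.037] w 0.0361
away 50.98 [ 0.4503 -0.2255  0.3291] 174.03 F [-0.06  0.12  0.28] T [-0.007 -0.02   0.002] w 0.0357
```

View pics/w7.png

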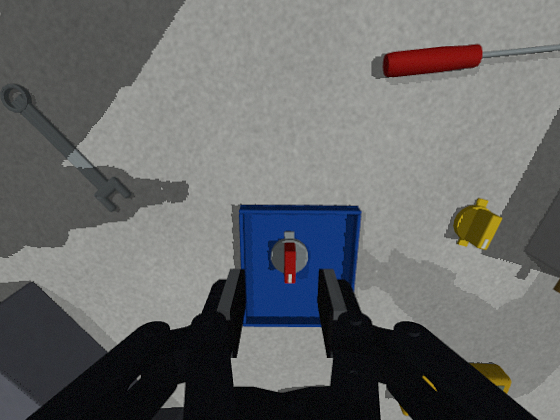

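View pics/s7.png

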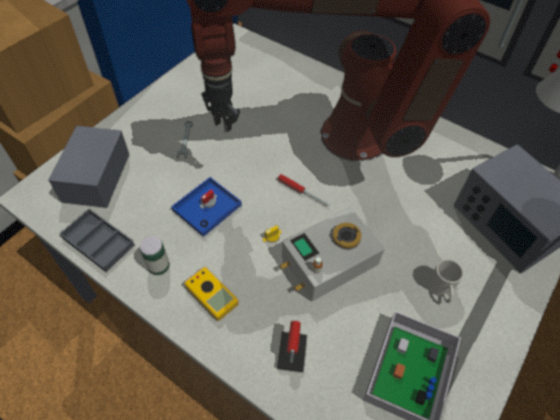

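The cap stands handle up in the tray, at wrist px (290,257) and scene px (208,200). It is clear of the walls and the seal, the gripper is clear, and everything else looks undisturbed.

```bash
python3 - <<'E'
from h import *
c=np.load('w7.npy',allow_pickle=True).item()
w=unproj(c,[[290,261]],.045)[0][:2]; a=np.radians(-6.1); R=np.array([[np.cos(a),-np.sin(a)],[np.sin(a),np.cos(a)]])
print('cap in tray',R.T@(w-[.5687,-.2173]))
robot.job_done()
E
```

```text
cap in tray [-0.02363829 -0.01034812]
the job is handed in; nothing more can be done
```

The cap is off the cooling unit and standing handle up in the blue tray. I handed the job in at about 51 s of the 72 s allowed; no verdict was reported.

- **First stop:** I turned the cap without pressing it and felt the stop at about -0.67 rad relative to the unit. I held it there for 2.4 s at about 0.19 N m, which is roughly 6 N on the stop.
- **Press and release:** I backed off slightly and pressed the cap down about 5.3 mm. Travel and spring force agreed on that depth, and the bottom is at 6.5 mm. It then turned past the tabs to about -0.02 rad with almost no torque, and I let it up and lifted it free.
- **Placing:** It touched the tray floor within 0.1 mm of the expected height, at about 5–6 N, and I let go there.

The last pictures show the cap upright in the tray at about x = -24 mm, y = -10 mm. That is 9 mm off my target in tray x. I read it from a single handle point, and it is well inside the limits. The gripper is clear and the other things look undisturbed. The top and wrist views put the tray's centre 3 mm apart, which did not matter here. I did not measure the cap's final tilt directly; the pictures show it upright.

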